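# Lock the parts basket into the ultrasonic bath

## Task

Load the wire parts basket, with the brass fitting in it, into the ultrasonic bath for cleaning. Lower it into the round bayonet collar so that its two lugs go down the two open slots, turn it clockwise (seen from above) until the lugs drop into the locking notches, and leave it hanging there, locked and upright, with the fitting still inside. Do not disturb the amber bottle, the round tin or the flat dish.

Things in the scene. Friction and masses are not known exactly. Their poses are not given: they have to be found in the camera images.
- bath: Ultrasonic bath, fixed: steel box 150 (x) x 180 (y) x 95 high; black panel with knob on its front (-x); origin at its underside's centre. On top, about its z axis, stands a dark steel collar (tube, 98 inside, 114 outside, top edge at height 127) with 2 opposite J-shaped bayonet slots cut through its wall. Tank below it: 102 wide, floor at height 20. Locked, the basket's handle lies along this y axis.
- slot (a point): Foot of one slot's opening, in mid wall (53 from the bath's axis), on its ledge at height 106. The opening is 26 wide, goes straight up to the collar's top edge and lies 50 deg anticlockwise (from above) of the notch; the other slot is opposite. From here the slot runs clockwise, level, under a hook-shaped tongue (underside at height 121, 6 thick). Axes are the bath's.
- notch (a point): Floor of the same slot's locking notch, in mid wall on the bath's +y axis, height 99 (7 below the ledge); notch 21 wide, covered by the tongue, a stop wall on its far side. The other slot's notch is on the -y axis. Axes are the bath's.
- basket_grip (a point): Centre of the black grip (12 thick in x, 48 long in y, 16 high, free all round) on the handle of a loose wire basket, 0.2 to 0.4 kg; 115 above the basket's underside, on its axis. Axes are the basket's: y along the handle, z up. It is at height 163 with the lugs on the ledges, 170 with them touching the tongues from below, 156 with them down in the notches. The basket looks the same half a turn round.
- lug (a point): Underside of the basket's lug on its +y side, 54 from the axis and 58 above the basket's underside (57 below the grip centre). Lug 14 wide, 8 thick, its end 64 from the axis; a second one on the -y side. The basket is round, 90 outside, rim at 78, floor 4 thick, open on top but for the handle.
- fitting: Brass tube union, 18 x 56 x 16, lying loose on the floor of the basket (floor 4 thick); origin at the centre of its underside
- amber_bottle: Amber reagent bottle, 62 diameter, 125 high, loose; origin at the centre of its underside
- tin: Round flat tin, 65 diameter, 26 high, loose; origin at the centre of its underside
- dish: Flat open plastic dish, 87 diameter, 14 high, loose; origin at the centre of its underside

How it is judged:
By the outcome, as a careful person would: the job done as asked, in the order asked, and still so for the second after the job is handed in, with the robot touching nothing.
It also fails if it takes over 48 s, if anything falls off the work surface, if the arm or the gripper's body presses on something with over 40 N, if the wrist force passes 120 N, or if a joint passes its speed limit or range.

## Robot

A 6-joint arm with a two-finger parallel gripper is mounted at the origin on a cart in front of the work surface, level with it; the furniture and walls round the work are solid. World frame = base frame: x ahead of the robot, y to its left, z up, the work surface at z = 0. Lengths are in m, angles in rad, forces in N, time in s.
With the tool pointing down it reaches from about 0.325 to 0.775 m from the base axis. Payload 9.3 kg.
Tool frame: the origin (TCP) lies between the finger pads; the fingertips stand 14 mm ahead of it and the grasp point (between the pads) lies 5 mm behind it (r.finger_overhang is the z of the fingertips in the tool frame, in m); z points along the fingers, y is the line along which they close (so a half turn about z gives the same grasp; the last joint's range is limited). The gripper opens to 85 mm and grips with 20 to 120 N. Pads are 22 mm wide; open, the fingers measure 114 mm over their backs; the gripper's body (76 mm by 85 mm) begins 54 mm behind the grasp point. The pads swing forward as they close: fully open they stand 13 mm farther back than shut.
Start: joints at [1.144, 0.259, 0.021, 1.334, 0, 1.418], TCP at [0.149, 0.53, 0.245] pointing down, gripper open.
Joint ranges: [-3.04, 3.04], [-0.91, 1.82], [-1.04, 1.36], [-1.92, 1.95], [-1.52, 1.45], [-3.14, 3.14]. Speed limits (rad/s): [2.22, 2.22, 2.79, 3.14, 3.14, 3.14].

## Interface

Orientations are given as a rotation vector (axis times angle).
In Python, from workcell import r gives the robot as it stands.
- The arm moves only by the tool move_arm, never from a script. Its argument "commands" is a list of rows, each an object with "slide": the shift along the tool's x, y, z normalised to -1 to 1, where 1 is 0.025 m, a list of three; "dr": the turn, a rotation vector about the tool's x, y, z normalised to -1 to 1, where 1 is 0.08 rad, a list of three. A call has 1 to 12 rows; each row shifts and turns the commanded pose from where the row before left it, along the tool's axes as they then stand; what a row does not reach is not made up. A row lasts 1/12 s, in which the tool goes at most 41.7 mm and 7.16 degrees, less where a joint would pass 70% of its speed; a pose out of reach is approached as far as the arm can. A call with a number of a shift or a turn outside -1 to 1 is refused whole. A call with a gripper value outside its range is refused whole. "fingers" is the opening, from 0 (shut) to 1 (fully open), set as the call begins (left out, the last holds). The fingers move at their own pace and stop on an object; "force" is the grip in N (left out, the last holds). Time passes only in rows, so rows that do not move let the fingers close. It gives the time, the measured TCP pose, the force, the opening and the grip force at its end, in the units of the state.
- r.get_obs(): the state, without advancing time (a new reading comes with each control period).
- r.camera(name): name is "side" or "top"; returns the picture (400x640x3 uint8, red, green, blue); there is no depth.
- r.get_calibration(name): a dict with "fovy" (degrees; the focal length in pixels is half the picture's height over the tangent of half this angle, whatever the lens; pixels are square), "cx", "cy" (the principal point, pixels), "R" (3x3) and "t" (3): a world point X has camera coordinates R X + t. Camera axes: x right, y down, z forward; pixel columns grow to the right and rows downward; lengths in m; the calibration is good to about 2 mm. A picture is of the moment at which its call begins. get_calibration takes no time and is no camera call.
- r.close_job(): hands the job in; it is judged then, once.
Trained networks look in the newest picture that a camera, given by its name, has taken for a name from the list of things; names that differ only in an ending like _2 or _b are one class to them, and where a whole thing is asked for, a point or a joint stands for the part that bears it (a point fixed in the world has none). Each returns a list of dicts, best first, with "score" (0 to 1); they miss things now and then, are a little off and sometimes report something else, mostly with a low value. They report only what shows in the picture. A call takes as long as a camera call.
- r.trace(camera, target): "region" (400x640 bool, what is visible of it) and "box" ([centre column, centre row, width, height] in pixels, round what is visible of it).
The state is a dict: "t": time; "joints": joint angles; "joint_vel": joint speeds; "joint_efforts": joint torques, N m; "tool_pos": TCP position; "ee_rot": TCP orientation; "force": force on the tool from outside, world axes, zero at the start; "wrist_torque": the same for the moment, N m; "grip_width": opening from 0.0 (shut) to 1.0 (fully open); "grip_force": force on a finger pad.
Only numpy, scipy, OpenCV 4.12 (cv2) and the standard library are available. Lean on these libraries where they do the work, as an engineer would, in place of code of your own. Each camera call takes 0.05 s, during which the arm holds its last target. There are 200 camera calls.

## Working session

There is one attempt and no reset: what is moved stays moved. The work goes in short steps, Python scripts to look and compute and a tool call to move; the robot and the scene stay as the last step left them, time stands still between calls to the robot, and variables do not carry over. Pictures are saved under pics/ and viewed, at most 10 in all, crops included, and the job is handed in when it is done.

Besides the shell and the picture viewer there is one more tool, called as name([rows], argument=value, ...), one row to a line, values as JSON. move_arm: Moves the arm, as the interface text tells. Scaled input: -1 to 1 covers 0.025 m each way for a shift and 0.08 rad each way for a turn. Its arguments: {"type":"object","properties":{"commands":{"type":"array"},"fingers":{"type":"number"},"force":{"type":"number"}},"required":["commands"]}

```bash
mkdir -p pics; ls
cat > h.py <<'E'
import numpy as np, cv2
from workcell import r
def cal(n):
    c=r.get_calibration(n); c={k:np.array(v) if k in'Rt' else v for k,v in c.items()}
    f=200/np.tan(np.radians(c['fovy'])/2); return c,f
def proj(n,X):
    c,f=cal(n); p=(c['R']@np.atleast_2d(X).T).T+c['t']
    return np.c_[c['cx']+f*p[:,0]/p[:,2],c['cy']+f*p[:,1]/p[:,2]]
def onplane(n,uv,z):
    c,f=cal(n); d=c['R'].T@np.array([(uv[0]-c['cx'])/f,(uv[1]-c['cy'])/f,1]); o=-c['R'].T@c['t']
    return o+d*(z-o[2])/d[2]
def shot(n,fn):
    im=r.camera(n); cv2.imwrite('pics/'+fn,im[:,:,::-1]); return im
E
python3 - <<'E'
from h import *
for n in('top','side'):
    shot(n,n+'0.png'); c,f=cal(n); print(n,f,c['cx'],c['cy'],-c['R'].T@c['t'],c['R'][2])
    for k in('bath','basket_grip','fitting','amber_bottle','tin','dish','lug'):
        for d in r.trace(n,k)[:2]: print(k,round(d['score'],2),np.round(d['box'],1))
o=r.get_obs(); print(o)
E
```

```text
pics
top 520.0118119568701 311.2115171361498 184.8081814991982 [ 0.39804875 -0.25207001  1.27221129] [ 0.11908865 -0.0044092  -0.99287384]
bath 0.82 [250.1 195.   95.1  88.4]
basket_grip 0.76 [377.  192.5  49.4  38. ]
amber_bottle 0.85 [258.3 112.8  27.   33.6]
tin 0.79 [249.8 268.5  25.8  27. ]
tin 0.28 [259.1 112.1  27.8  32.7]
dish 0.6 [311.9 123.4  37.3  32.8]
lug 0.58 [376.4 188.5  50.3  43.2]
side 512.4055772543495 319.29263788269566 200.76438587072354 [ 0.51297514 -1.11056753  0.52486045] [ 0.04517671  0.90306043 -0.42713104]
bath 0.84 [301.6 204.6  98.8  83.9]
basket_grip 0.6 [310.4 280.3  56.1  85.4]
fitting 0.46 [309.8 302.6  29.    7.2]
amber_bottle 0.87 [394.6 200.2  28.1  66.8]
tin 0.84 [222.1 220.9  29.9  24.7]
tin 0.7 [398.5 251.2  44.2  31.2]
dish 0.55 [395.6 250.2  44.1  28. ]
lug 0.78 [310.2 277.   56.   84. ]
{'t': 0.8, 'joints': array([1.14442247e+00, 2.58566905e-01, 2.15157439e-02, 1.33369216e+00,
       1.89806223e-05, 1.41823765e+00]), 'joint_vel': array([-0.00084006,  0.00017595, -0.00048375,  0.00041047,  0.00061658,
        0.00078041]), 'joint_efforts': array([ 1.47515089e-03, -5.55315650e+01,  3.44719076e+01,  8.96284819e-04,
       -8.28714906e-05,  2.07670143e-05]), 'tool_pos': array([0.14870264, 0.5295204 , 0.24530292]), 'ee_rot': array([-4.28765092e-01, -3.11219306e+00, -8.83093181e-05]), 'force': array([-0.19819061,  0.41657594, -0.23487558]), 'wrist_torque': array([-0.00279656, -0.01419214,  0.00052112]), 'grip_force': 0.0, 'grip_width': 0.9973110266050811}
```

View pics/top0.png

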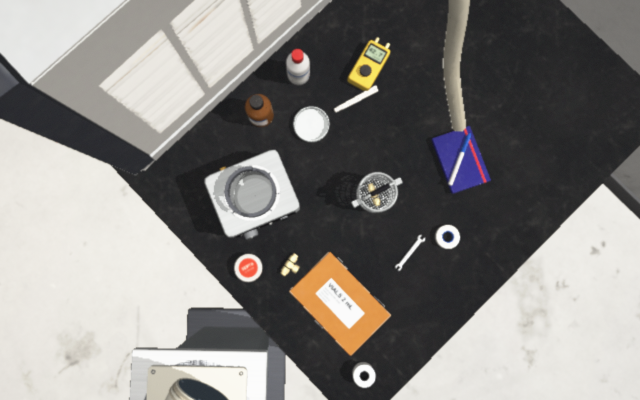

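View pics/side0.png

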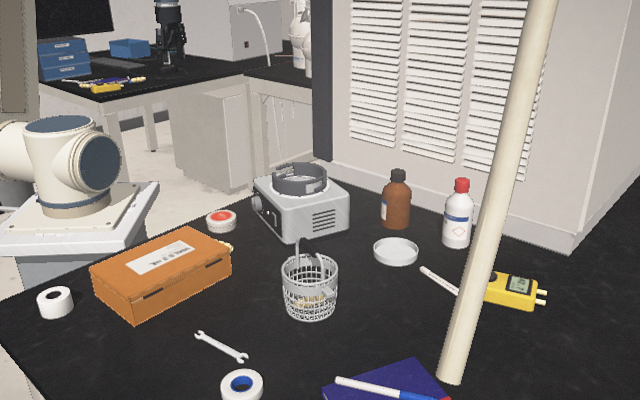

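Top view: bath at about (252,193), basket at (377,192) with its handle running from (354,204) to (401,180). The bottle is at (258,110), the dish at (311,124) and the tin at (248,267). Next I'll zoom in on the basket and bath.

Run:
```python
from h import *
im=cv2.imread('pics/top0.png')
a=cv2.resize(im[145:245,200:300],None,fx=4,fy=4,interpolation=cv2.INTER_CUBIC)
b=cv2.resize(im[165:225,340:410],(400,343),interpolation=cv2.INTER_CUBIC)
b=cv2.copyMakeBorder(b,0,57,0,0,cv2.BORDER_CONSTANT)
cv2.imwrite('pics/crop1.png',np.hstack([a,b]))
for k in('bath','basket_grip','amber_bottle','tin','dish'):
    d=r.trace('top',k)[0]; m=d['region']; v,u=np.nonzero(m)
    q=cv2.minAreaRect(np.c_[u,v].astype(np.float32))
    print(k,q,u.mean(),v.mean())
for z in(0,.095,.127):print(z,onplane('top',(252,192),z))
for z in(0,.078,.115):print(z,onplane('top',(377,192),z))
for u,z in(((258,112),.06),((249,268),.02),((311,124),.01)):print(onplane('top',u,z))
```

```text
bath ((252.97637939453125, 196.07186889648438), (75.00439453125, 80.02147674560547), 68.4046859741211) 252.16949771689497 194.5565296803653
basket_grip ((376.67083740234375, 192.05340576171875), (41.161949157714844, 40.14781188964844), 17.35402488708496) 377.8099547511312 192.26968325791856
amber_bottle ((258.7519836425781, 110.1360092163086), (32.73603820800781, 27.01170539855957), 79.69515228271484) 259.22857142857146 109.72108843537416
tin ((248.5, 267.0), (26.0, 27.0), 90.0) 248.376 266.9536
dish ((311.76922607421875, 123.65383911132812), (34.11406326293945, 34.39141082763672), 56.3099365234375) 311.67604166666666 123.68125
0 [ 0.52973189 -0.11257053  0.        ]
0.095 [ 0.5198987 -0.1229874  0.095    ]
0.127 [ 0.51658647 -0.12649623  0.127     ]
0 [ 0.5362727 -0.420034   0.       ]
0.078 [ 0.52779811 -0.40973603  0.078     ]
0.115 [ 0.52377811 -0.4048511   0.115     ]
[ 0.71567254 -0.12691271  0.06      ]
[ 0.3458988  -0.11382824  0.02      ]
[ 0.70124753 -0.25403226  0.01      ]
```

View pics/crop1.png

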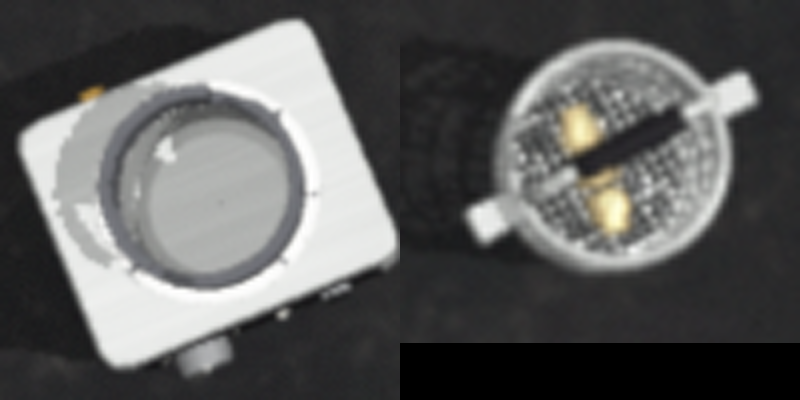

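Crops: the bath plate's corners are near (300,20), (20,135), (120,368) and (398,245), so its yaw is about 23°. The basket's lugs are at (485,220) and (740,90), putting the handle at about -63° in the world. Now I'll refine these numerically.

```bash
cat >> h.py <<'E'
def wyaw(a): return np.degrees(np.arctan2(a[1],a[0]))
E
python3 - <<'E'
from h import *
im=cv2.imread('pics/top0.png'); g=im.min(2)
# bath plate: bright component closed
m=((g>175)*255).astype(np.uint8); m[:145]=0;m[245:]=0;m[:,:200]=0;m[:,302:]=0
n,l,s,_=cv2.connectedComponentsWithStats(m); k=1+np.argmax(s[1:,4]); v,u=np.nonzero(l==k)
W=np.array([onplane('top',p,.095)[:2] for p in np.c_[u,v]])
(c,sz,a)=cv2.minAreaRect((W*1000).astype(np.float32)); print('plate',c,sz,a,s[k])
# collar ring: dark grey pixels
hsv=cv2.cvtColor(im,cv2.COLOR_BGR2GRAY).astype(int)
from scipy.optimize import least_squares
gr=cv2.GaussianBlur(hsv.astype(np.float32),(0,0),.7)
from scipy.ndimage import map_coordinates
def ringscore(cx,cy,R,z):
    t=np.radians(np.arange(0,360,2)); P=np.c_[cx+R*np.cos(t),cy+R*np.sin(t),np.full(t.size,z)]
    q=proj('top',P); return map_coordinates(gr,[q[:,1],q[:,0]],order=1)
best=[]
for cx in np.arange(.506,.530,.001):
  for cy in np.arange(-.138,-.114,.001):
    best.append((np.median(np.clip(ringscore(cx,cy,.053,.127),0,255))-np.median(ringscore(cx,cy,.045,.127)),ringscore(cx,cy,.053,.127).mean(),cx,cy))
best.sort(key=lambda b:b[1]); 
for b in best[:4]: print(np.round(b,4))
# basket: lugs and black grip
d=r.trace('top','basket_grip')[0]['region']
bl=(g<70)&d
mk=cv2.erode(d.astype(np.uint8),np.ones((5,5)))>0
n,l,s,ce=cv2.connectedComponentsWithStats(((g<60)&mk).astype(np.uint8)); 
for k in range(1,n):
    if s[k,4]>15:
        v,u=np.nonzero(l==k); W=np.array([onplane('top',p,.121)[:2] for p in np.c_[u,v]])
        print('dark',s[k],np.round(W.mean(0),4),[round(float(x),1) for x in np.array(cv2.minAreaRect((W*1000).astype(np.float32))[1])],wyaw(cv2.fitLine(W.astype(np.float32),2,0,.01,.01)[:2].ravel()))
m=((g>120)*255).astype(np.uint8); m[:170]=0;m[220:]=0;m[:,:345]=0;m[:,408:]=0
for p in((354.9,203.5),(469,181)):pass
lug1=onplane('top',(340+85/5.714,165+220/5.714),.066)[:2];lug2=onplane('top',(340+340/5.714,165+92/5.714),.066)[:2]
print('lugs',lug1,lug2,(lug1+lug2)/2,np.linalg.norm(lug1-lug2),wyaw(lug2-lug1))
rim=onplane('top',(340+215/5.714,165+155/5.714),.078); print('rim',rim)
E
```

```text
plate (518.9598999023438, -121.96210479736328) (147.92372131347656, 177.51950073242188) 24.0186710357666 [ 206  150   93   86 2723]Traceback (most recent call last):
  File "<stdin>", line 19, in <module>
  File "<stdin>", line 15, in ringscore
  File "h.py", line 7, in proj
    c,f=cal(n); p=(c['R']@np.atleast_2d(X).T).T+c['t']
        ~~~^^^
  File "h.py", line 4, in cal
    c=r.get_calibration(n); c={k:np.array(v) if k in'Rt' else v for k,v in c.items()}
ValueError: time passes only in moves, steps and waits
```

```bash
python3 - <<'E'
s=open('h.py').read().replace("def cal(n):","import functools\n@functools.cache\ndef cal(n):")
open('h.py','w').write(s)
E
python3 - <<'E'
from h import *
from scipy.ndimage import map_coordinates
im=cv2.imread('pics/top0.png'); g=im.min(2)
gr=cv2.GaussianBlur(g.astype(np.float32),(0,0),.7)
def ring(cx,cy,R,z):
    t=np.radians(np.arange(0,360,3)); q=proj('top',np.c_[cx+R*np.cos(t),cy+R*np.sin(t),np.full(t.size,z)])
    return map_coordinates(gr,[q[:,1],q[:,0]],order=1)
best=sorted((ring(x,y,.053,.126).mean(),x,y) for x in np.arange(.506,.530,.001) for y in np.arange(-.138,-.112,.001))
for b in best[:4]: print(np.round(b,4))
x,y=best[0][1:]
print(ring(x,y,.053,.126).astype(int))
b2=sorted((-ring(x,y,.0435,.077).mean(),x,y) for x in np.arange(.512,.545,.001) for y in np.arange(-.425,-.395,.001))
for b in b2[:4]: print('rim',np.round(b,4))
d=r.trace('top','basket_grip')[0]['region']
mk=cv2.erode(d.astype(np.uint8),np.ones((5,5)))>0
n,l,s,ce=cv2.connectedComponentsWithStats(((g<60)&mk).astype(np.uint8)); 
for k in range(1,n):
    if s[k,4]>15:
        v,u=np.nonzero(l==k); W=np.array([onplane('top',p,.123)[:2] for p in np.c_[u,v]])
        print('dark',s[k],np.round(W.mean(0),4),cv2.minAreaRect((W*1000).astype(np.float32))[1],wyaw(cv2.fitLine(W.astype(np.float32),2,0,.01,.01)[:2].ravel()))
l1=onplane('top',(354.9,203.5),.066)[:2];l2=onplane('top',(399.5,181.1),.066)[:2]
print('lugs',l1,l2,(l1+l2)/2,np.linalg.norm(l1-l2),wyaw(l2-l1))
# side check: bath collar & basket prediction
print(r.get_obs()['t'])
E
```

```text
[114.0429   0.517   -0.123 ]
[114.3265   0.516   -0.123 ]
[114.3723   0.517   -0.122 ]
[114.9424   0.516   -0.122 ]
[100 101 101  99  98  99 100  99  98  97  99 100 100 101 102 102 102 101
 101 101 102 103 104 103 102 104 106 106 104 100 104 107 108 109 113 115
 118 121 121 123 122 119 120 121 122 122 120 117 119 125 129 127 122 109
 111 103 102 109 114 118 119 120 117 116 117 113 114 114 110 113 111 110
 111 112 110 108 108 111 114 113 112 114 112 113 111 116 118 116 118 116
 115 118 121 123 123 126 128 127 131 131 133 128 128 128 123 116 114 116
 115 114 116 118 126 126 127 123 125 129 128 113]
rim [-171.899    0.529   -0.411]
rim [-171.293    0.53    -0.411]
rim [-170.4285    0.529    -0.41  ]
rim [-169.4936    0.529    -0.412 ]
dark [377 184  12   8  41] [ 0.5318 -0.4178] (8.617345809936523, 28.051477432250977) -58.836113
lugs [ 0.50109002 -0.35999368] [ 0.55588286 -0.46388789] [ 0.52848644 -0.41194079] 0.11745748635026093 -62.19325278924328
1.1
```

move_arm([
  {"slide": [-0.9, -0.64, 0], "dr": [0, 0, 0]},
  {"slide": [-0.9, -0.64, 0], "dr": [0, 0, 0]},
  {"slide": [-0.9, -0.64, 0], "dr": [0, 0, 0]},
  {"slide": [-0.9, -0.64, 0], "dr": [0, 0, 0]},
  {"slide": [-0.9, -0.64, 0], "dr": [0, 0, 0]},
  {"slide": [-0.9, -0.64, 0], "dr": [0, 0, 0]},
  {"slide": [-0.9, -0.64, 0], "dr": [0, 0, 0]},
  {"slide": [-0.9, -0.64, 0], "dr": [0, 0, 0]},
  {"slide": [-0.9, -0.64, 0], "dr": [0, 0, 0]},
  {"slide": [-0.9, -0.64, 0], "dr": [0, 0, 0]},
], fingers=1)

```text
t: 1.93
tool_pos: [0.3227, 0.3135, 0.2454]
ee_rot: [0.428, 3.112, 0.0]
force: [-0.4, -0.5, 0.2]
grip_width: 0.994
grip_force: 0.0
```

move_arm([
  {"slide": [-0.9, -0.64, 0], "dr": [0, 0, 0]},
  {"slide": [-0.9, -0.64, 0], "dr": [0, 0, 0]},
  {"slide": [-0.9, -0.64, 0], "dr": [0, 0, 0]},
  {"slide": [-0.9, -0.64, 0], "dr": [0, 0, 0]},
  {"slide": [-0.9, -0.64, 0], "dr": [0, 0, 0]},
  {"slide": [-0.9, -0.64, 0], "dr": [0, 0, 0]},
  {"slide": [-0.9, -0.64, 0], "dr": [0, 0, 0]},
  {"slide": [-0.9, -0.64, 0], "dr": [0, 0, 0]},
  {"slide": [-0.9, -0.64, 0], "dr": [0, 0, 0]},
  {"slide": [-0.9, -0.64, 0], "dr": [0, 0, 0]},
])

```text
t: 2.77
tool_pos: [0.4961, 0.0985, 0.2454]
ee_rot: [0.429, 3.112, 0.0]
force: [0.2, 0.1, -0.3]
grip_width: 0.998
grip_force: 0.0
```

move_arm([
  {"slide": [-0.33, -0.96, 0], "dr": [0, 0, 0]},
  {"slide": [-0.33, -0.96, 0], "dr": [0, 0, 0]},
  {"slide": [-0.33, -0.96, 0], "dr": [0, 0, 0]},
  {"slide": [-0.33, -0.96, 0], "dr": [0, 0, 0]},
  {"slide": [-0.33, -0.96, 0], "dr": [0, 0, 0]},
  {"slide": [-0.33, -0.96, 0], "dr": [0, 0, 0]},
  {"slide": [-0.33, -0.96, 0], "dr": [0, 0, 0]},
  {"slide": [-0.33, -0.96, 0], "dr": [0, 0, 0]},
  {"slide": [-0.33, -0.96, 0], "dr": [0, 0, 0]},
  {"slide": [-0.33, -0.96, 0], "dr": [0, 0, 0]},
])

```text
t: 3.6
tool_pos: [0.5099, -0.1549, 0.2454]
ee_rot: [0.429, 3.112, -0.0]
force: [0.8, 1.1, 0.7]
grip_width: 1.002
grip_force: 0.0
```

move_arm([
  {"slide": [-0.33, -0.96, 0], "dr": [0, 0, 0]},
  {"slide": [-0.33, -0.96, 0], "dr": [0, 0, 0]},
  {"slide": [-0.33, -0.96, 0], "dr": [0, 0, 0]},
  {"slide": [-0.33, -0.96, 0], "dr": [0, 0, 0]},
  {"slide": [-0.33, -0.96, 0], "dr": [0, 0, 0]},
  {"slide": [-0.33, -0.96, 0], "dr": [0, 0, 0]},
  {"slide": [-0.33, -0.96, 0], "dr": [0, 0, 0]},
  {"slide": [-0.33, -0.96, 0], "dr": [0, 0, 0]},
  {"slide": [-0.33, -0.96, 0], "dr": [0, 0, 0]},
  {"slide": [-0.33, -0.96, 0], "dr": [0, 0, 0]},
])

```text
t: 4.43
tool_pos: [0.5244, -0.4083, 0.2452]
ee_rot: [-0.429, -3.112, -0.0]
force: [1.7, 0.1, -0.6]
grip_width: 0.999
grip_force: 0.0
```

move_arm([
  {"slide": [0, 0, 0], "dr": [0, 0, 0.92]},
  {"slide": [0, 0, 0], "dr": [0, 0, 0.92]},
  {"slide": [0, 0, 0], "dr": [0, 0, 0.92]},
  {"slide": [0, 0, 0], "dr": [0, 0, 0.92]},
  {"slide": [0, 0, 0], "dr": [0, 0, 0.92]},
  {"slide": [0, 0, 0], "dr": [0, 0, 0.92]},
  {"slide": [0, 0, 0], "dr": [0, 0, 0.92]},
  {"slide": [0, 0, 0], "dr": [0, 0, 0.92]},
  {"slide": [0, 0, 0], "dr": [0, 0, 0.92]},
  {"slide": [0, 0, 0], "dr": [0, 0, 0.92]},
  {"slide": [0, 0, 0], "dr": [0, 0, 0.92]},
  {"slide": [0, 0, 0], "dr": [0, 0, 0]},
])

```text
t: 5.43
tool_pos: [0.5245, -0.407, 0.2452]
ee_rot: [-1.624, -2.689, -0.0]
force: [0.7, 0.5, 0.9]
grip_width: 1.0
grip_force: 0.0
```

Run:
```python
from h import *
shot('side','side1.png'); im=cv2.imread('pics/side0.png')
def circ(im,c,R,z,col):
    t=np.radians(np.arange(0,360,6)); q=proj('side',np.c_[c[0]+R*np.cos(t),c[1]+R*np.sin(t),np.full(t.size,z)])
    cv2.polylines(im,[np.round((q-[190,140])*64).astype(int).astype(np.int32)],True,col,1,cv2.LINE_AA,4) if 0 else [im.__setitem__((int(round(b)),int(round(a))),col) for a,b in (q-[240,140])*3]
cr=cv2.resize(im[140:330,240:440],None,fx=3,fy=3,interpolation=cv2.INTER_CUBIC)
circ(cr,(.529,-.411),.045,.078,(0,0,255)); circ(cr,(.529,-.411),.045,.0,(0,0,255)); circ(cr,(.518,-.1225),.057,.127,(0,0,255)); circ(cr,(.518,-.1225),.049,.127,(0,255,0))
def pt(X,col):
    q=(proj('side',X)[0]-[240,140])*3; cv2.circle(cr,tuple(np.round(q).astype(int).tolist()),3,col,-1)
pt((.529,-.411,.115),(0,0,255))
a=np.radians(-62.2)
for s in(1,-1): pt((.529+s*.060*np.cos(a),-.411+s*.060*np.sin(a),.062),(255,0,0))
for d in(50,0):
  b=np.radians(24+90+d)
  for s in(1,-1): pt((.518+s*.053*np.cos(b),-.1225+s*.053*np.sin(b),.106 if d else .099),(0,255,255) if d else(255,0,255))
cv2.imwrite('pics/ov.png',cr)
```

```text
(no output)
```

View pics/ov.png

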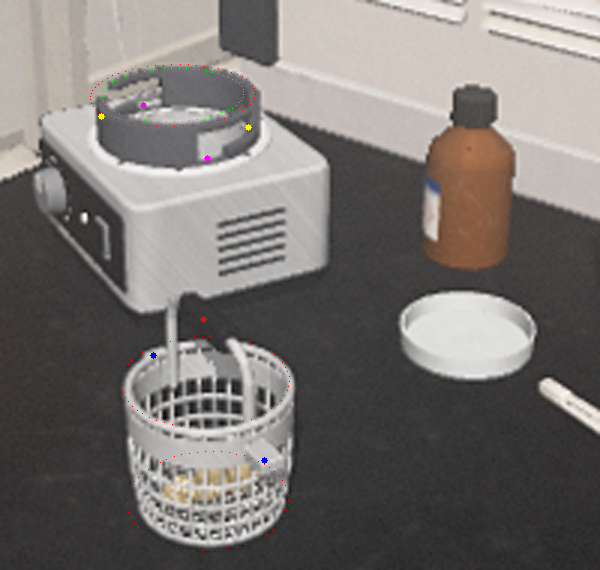

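The overlay matches: the rim, lugs, notches and collar all agree within about 2 mm. Going down to grasp.

move_arm([
  {"slide": [-0.22, 0.08, 0], "dr": [0, 0, 0]},
  {"slide": [0, 0, 0.9], "dr": [0, 0, 0]},
  {"slide": [0, 0, 0.9], "dr": [0, 0, 0]},
  {"slide": [0, 0, 0.9], "dr": [0, 0, 0]},
  {"slide": [0, 0, 0.9], "dr": [0, 0, 0]},
  {"slide": [0, 0, 0.9], "dr": [0, 0, 0]},
  {"slide": [0, 0, 0.6], "dr": [0, 0, 0]},
  {"slide": [0, 0, 0.3], "dr": [0, 0, 0]},
  {"slide": [0, 0, 0], "dr": [0, 0, 0]},
])

```text
t: 6.23
tool_pos: [0.5285, -0.4106, 0.1084]
ee_rot: [-1.617, -2.69, -0.001]
force: [-0.2, -0.7, 0.3]
grip_width: 1.002
grip_force: 0.0
```

move_arm([
  {"slide": [0, 0, 0], "dr": [0, 0, 0]},
  {"slide": [0, 0, 0], "dr": [0, 0, 0]},
  {"slide": [0, 0, 0], "dr": [0, 0, 0]},
  {"slide": [0, 0, 0], "dr": [0, 0, 0]},
  {"slide": [0, 0, 0], "dr": [0, 0, 0]},
  {"slide": [0, 0, 0], "dr": [0, 0, 0]},
  {"slide": [0, 0, 0], "dr": [0, 0, 0]},
  {"slide": [0, 0, 0], "dr": [0, 0, 0]},
  {"slide": [0, 0, 0], "dr": [0, 0, 0]},
  {"slide": [0, 0, 0], "dr": [0, 0, 0]},
  {"slide": [0, 0, 0], "dr": [0, 0, 0]},
  {"slide": [0, 0, 0], "dr": [0, 0, 0]},
], fingers=0, force=70)

```text
t: 7.23
tool_pos: [0.5288, -0.4112, 0.1108]
ee_rot: [1.62, 2.691, -0.001]
force: [-1.3, -0.4, 5.5]
grip_width: 0.126
grip_force: 69.3
```

move_arm([
  {"slide": [0, 0, -0.3], "dr": [0, 0, 0]},
  {"slide": [0, 0, -0.6], "dr": [0, 0, 0]},
  {"slide": [0, 0, -0.9], "dr": [0, 0, 0]},
  {"slide": [0, 0, -0.9], "dr": [0, 0, 0]},
  {"slide": [0, 0, -0.9], "dr": [0, 0, 0]},
  {"slide": [0, 0, -0.9], "dr": [0, 0, 0]},
  {"slide": [0, 0, -0.9], "dr": [0, 0, 0]},
  {"slide": [0, 0, -0.8], "dr": [0, 0, 0]},
  {"slide": [0, 0, -0.4], "dr": [0, 0, 0]},
  {"slide": [0, 0, 0], "dr": [0, 0, 0]},
])

```text
t: 8.07
tool_pos: [0.5293, -0.4111, 0.2778]
ee_rot: [1.618, 2.689, -0.001]
force: [0.2, -0.3, -3.4]
grip_width: 0.126
grip_force: 68.3
```

move_arm([
  {"slide": [0, 0, 0], "dr": [0, 0, -0.3]},
  {"slide": [0, 0, 0], "dr": [0, 0, -0.9]},
  {"slide": [0, 0, 0], "dr": [0, 0, -1]},
  {"slide": [0, 0, 0], "dr": [0, 0, -1]},
  {"slide": [0, 0, 0], "dr": [0, 0, -1]},
  {"slide": [0, 0, 0], "dr": [0, 0, -1]},
  {"slide": [0, 0, 0], "dr": [0, 0, -1]},
  {"slide": [0, 0, 0], "dr": [0, 0, -1]},
  {"slide": [0, 0, 0], "dr": [0, 0, -1]},
  {"slide": [0, 0, 0], "dr": [0, 0, -1]},
  {"slide": [0, 0, 0], "dr": [0, 0, -0.86]},
  {"slide": [0, 0, 0], "dr": [0, 0, 0]},
])

```text
t: 9.07
tool_pos: [0.5286, -0.4105, 0.2735]
ee_rot: [-0.429, -3.11, -0.003]
force: [-0.1, -1.0, -2.9]
grip_width: 0.127
grip_force: 68.3
```

move_arm([
  {"slide": [0.13, 0.4, 0], "dr": [0, 0, 0]},
  {"slide": [0.297, 0.925, 0], "dr": [0, 0, 0]},
  {"slide": [0.297, 0.925, 0], "dr": [0, 0, 0]},
  {"slide": [0.297, 0.925, 0], "dr": [0, 0, 0]},
  {"slide": [0.297, 0.925, 0], "dr": [0, 0, 0]},
  {"slide": [0.297, 0.925, 0], "dr": [0, 0, 0]},
  {"slide": [0.297, 0.925, 0], "dr": [0, 0, 0]},
  {"slide": [0.297, 0.925, 0], "dr": [0, 0, 0]},
  {"slide": [0.297, 0.925, 0], "dr": [0, 0, 0]},
])

```text
t: 9.82
tool_pos: [0.5215, -0.2041, 0.2748]
ee_rot: [-0.439, -3.11, -0.001]
force: [0.2, 0.2, -3.4]
grip_width: 0.123
grip_force: 68.4
```

move_arm([
  {"slide": [0.297, 0.925, 0], "dr": [0, 0, 0]},
  {"slide": [0.297, 0.925, 0], "dr": [0, 0, 0]},
  {"slide": [0.297, 0.925, 0], "dr": [0, 0, 0]},
  {"slide": [0.13, 0.4, 0], "dr": [0, 0, 0]},
  {"slide": [0, 0, 0], "dr": [0, 0, 0]},
  {"slide": [0, 0, 0], "dr": [0, 0, 0]},
  {"slide": [0, 0, 0], "dr": [0, 0, 0]},
])

```text
t: 10.4
tool_pos: [0.5195, -0.1233, 0.2751]
ee_rot: [-0.437, -3.111, 0.0]
force: [0.2, 0.6, -1.9]
grip_width: 0.126
grip_force: 68.4
```

Run:
```python
from h import *
o=r.get_obs(); print(o['t'],o['tool_pos'],o['ee_rot'],o['force'])
im=shot('side','side2.png')[:,:,::-1]; cr=cv2.resize(im[60:260,200:400],None,fx=3,fy=3,interpolation=cv2.INTER_CUBIC).copy()
p=o['tool_pos']; zg=p[2]+.005; a=np.radians(74.3+90)
def pt(X,col):
    for q in (proj('side',X)-[200,60])*3: 
        if 0<=q[1]<600 and 0<=q[0]<600: cr[int(q[1]),int(q[0])]=col
t=np.radians(np.arange(0,360,5))
C=lambda c,R,z:np.c_[c[0]+R*np.cos(t),c[1]+R*np.sin(t),np.full(t.size,z)]
pt(C(p,.045,zg-.037),(0,0,255));pt(C(p,.045,zg-.115),(0,0,255))
pt(C((.518,-.1225),.057,.127),(0,0,255));pt(C((.518,-.1225),.057,.095),(0,0,255))
for s in(1,-1): 
  for k in(.054,.064): pt((p[0]+s*k*np.cos(a),p[1]+s*k*np.sin(a),zg-.057),(255,0,0))
cv2.imwrite('pics/ov2.png',cr)
```

```text
10.4 [ 0.51948411 -0.12329844  0.27506091] [-4.37265089e-01 -3.11087009e+00  4.68185836e-04] [ 0.1681369   0.58994649 -1.92839086]
```

View pics/ov2.png

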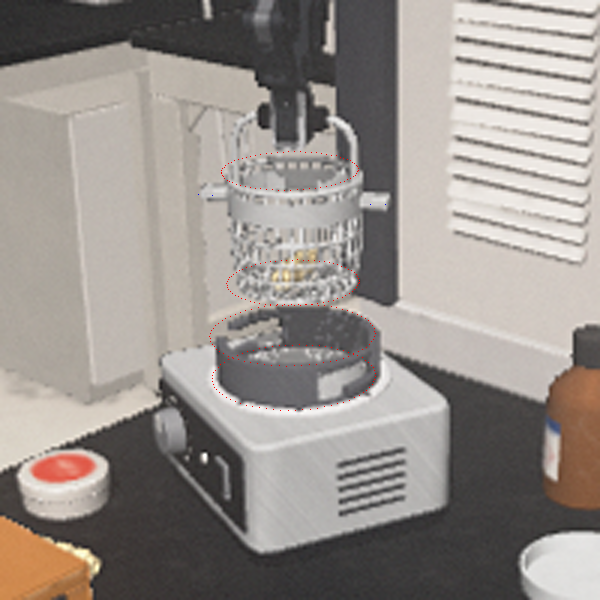

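Run:
```python
from h import *
im=cv2.imread('pics/side2.png'); a=cv2.resize(im[98:200,262:334],None,fx=5.8,fy=5.8,interpolation=cv2.INTER_CUBIC)
t=shot('top','top2.png')[:,:,::-1]; b=cv2.resize(t[140:250,200:300],None,fx=3.7,fy=3.7,interpolation=cv2.INTER_CUBIC)
h=590; f=lambda x:cv2.copyMakeBorder(x,0,max(0,h-x.shape[0]),0,0,cv2.BORDER_CONSTANT)[:h]
t=np.radians(np.arange(0,360,6)); C=lambda c,R,z:np.c_[c[0]+R*np.cos(t),c[1]+R*np.sin(t),np.full(t.size,z)]
def dr(c,R,z,col):
    for q in (proj('side',C(c,R,z))-[262,98]+.5)*5.8: 
        if 0<=q[1]<a.shape[0] and 0<=q[0]<a.shape[1]: a[int(q[1]),int(q[0])]=col
p=(.5227,-.1233);zg=.280
dr(p,.045,zg-.037,(0,0,255));dr(p,.045,zg-.115,(0,0,255))
dr((.5214,-.1225),.057,.127,(0,0,255));dr((.5214,-.1225),.049,.127,(0,255,0));dr((.5214,-.1225),.057,.095,(0,0,255))
cv2.imwrite('pics/ov3.png',np.hstack([f(a),f(b)]))
```

```text
(no output)
```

View pics/ov3.png

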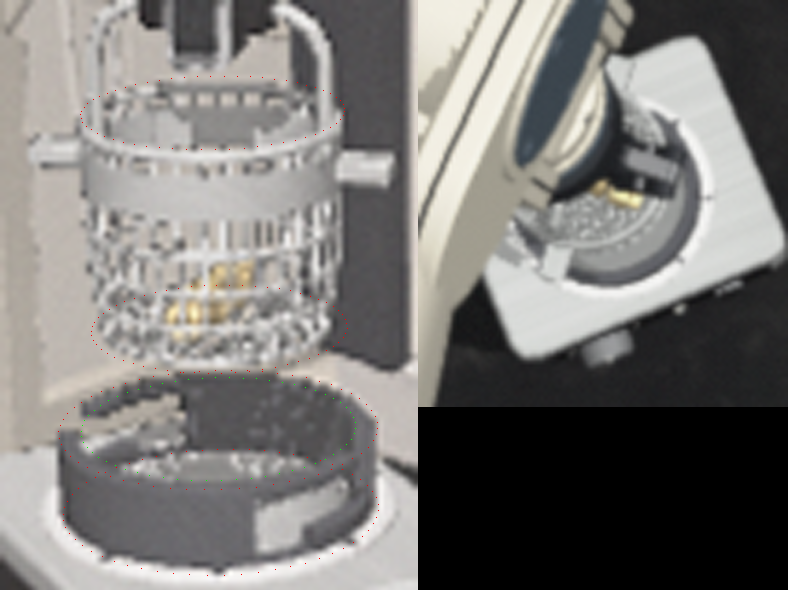

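move_arm([
  {"slide": [0.055, 0, 0], "dr": [0, 0, 0]},
  {"slide": [0, 0, 0.5], "dr": [0, 0, 0]},
  {"slide": [0, 0, 0.6], "dr": [0, 0, 0]},
  {"slide": [0, 0, 0.5], "dr": [0, 0, 0]},
  {"slide": [0, 0, 0.5], "dr": [0, 0, 0]},
  {"slide": [0, 0, 0.5], "dr": [0, 0, 0]},
  {"slide": [0, 0, 0.4], "dr": [0, 0, 0]},
  {"slide": [0, 0, 0.3], "dr": [0, 0, 0]},
  {"slide": [0, 0, 0], "dr": [0, 0, 0]},
  {"slide": [0, 0, 0], "dr": [0, 0, 0]},
])

```text
t: 11.33
tool_pos: [0.5182, -0.1227, 0.1927]
ee_rot: [-0.437, -3.111, -0.0]
force: [-0.2, -0.0, -2.3]
grip_width: 0.126
grip_force: 68.4
```

Run:
```python
from h import *
o=r.get_obs(); print(o['t'],o['tool_pos'],o['ee_rot'],o['force'],o['wrist_torque'])
im=shot('side','side3.png')[:,:,::-1]; cv2.imwrite('pics/c4.png',cv2.resize(im[110:210,255:345],None,fx=5.9,fy=5.9,interpolation=cv2.INTER_CUBIC))
```

```text
11.3333 [ 0.5181641  -0.12268301  0.19274109] [-4.36736479e-01 -3.11065567e+00 -1.44029371e-04] [-0.22256625 -0.03169516 -2.31136151] [-0.04959134  0.00043412 -0.06646961]
```

View pics/c4.png

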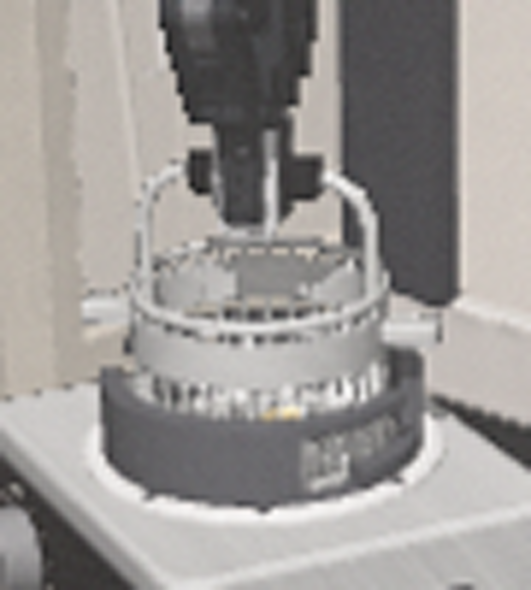

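The basket is in the collar without touching it: the collar spans columns 103–425 and the rim 133–388. The lugs are above the openings, so I'll continue down.

move_arm([
  {"slide": [0, 0, 0.3], "dr": [0, 0, 0]},
  {"slide": [0, 0, 0.3], "dr": [0, 0, 0]},
  {"slide": [0, 0, 0.2], "dr": [0, 0, 0]},
  {"slide": [0, 0, 0], "dr": [0, 0, 0]},
])

```text
t: 11.72
tool_pos: [0.5176, -0.1222, 0.1714]
ee_rot: [-0.436, -3.109, -0.001]
force: [0.0, 0.1, -2.8]
grip_width: 0.124
grip_force: 68.4
```

move_arm([
  {"slide": [0, 0, 0.2], "dr": [0, 0, 0]},
  {"slide": [0, 0, 0.2], "dr": [0, 0, 0]},
  {"slide": [0, 0, 0], "dr": [0, 0, 0]},
  {"slide": [0, 0, 0], "dr": [0, 0, 0]},
])

```text
t: 12.05
tool_pos: [0.5181, -0.1224, 0.1625]
ee_rot: [-0.436, -3.111, -0.0]
force: [-0.1, 0.5, -2.3]
grip_width: 0.127
grip_force: 68.4
```

move_arm([
  {"slide": [0, 0, 0], "dr": [0, 0, 0.3]},
  {"slide": [0, 0, 0], "dr": [0, 0, 0.5]},
  {"slide": [0, 0, 0], "dr": [0, 0, 0.5]},
  {"slide": [0, 0, 0], "dr": [0, 0, 0.5]},
  {"slide": [0, 0, 0], "dr": [0, 0, 0.5]},
  {"slide": [0, 0, 0], "dr": [0, 0, 0.5]},
  {"slide": [0, 0, 0], "dr": [0, 0, 0.5]},
  {"slide": [0, 0, 0], "dr": [0, 0, 0.2]},
  {"slide": [0, 0, 0], "dr": [0, 0, 0]},
])

```text
t: 12.8
tool_pos: [0.5183, -0.1225, 0.163]
ee_rot: [0.867, 3.019, -0.0]
force: [0.1, -0.5, -2.9]
grip_width: 0.124
grip_force: 68.4
```

Run:
```python
from h import *
o=r.get_obs(); print(o['t'],o['tool_pos'],o['ee_rot'],o['force'],o['wrist_torque'],2*wyaw(o['ee_rot'])-90)
```

```text
12.8 [ 0.51829377 -0.12252067  0.16299218] [ 8.67361145e-01  3.01909489e+00 -1.00385571e-04] [ 0.10296473 -0.49945479 -2.90669592] [-0.06117524 -0.0745463   0.00457238] 57.94215324677464
```

move_arm([
  {"slide": [0, 0, 0], "dr": [0, 0, 0.5]},
  {"slide": [0, 0, 0], "dr": [0, 0, 0.7]},
  {"slide": [0, 0, 0], "dr": [0, 0, 0.8]},
  {"slide": [0, 0, 0], "dr": [0, 0, 0.8]},
  {"slide": [0, 0, 0], "dr": [0, 0, 0.8]},
  {"slide": [0, 0, 0], "dr": [0, 0, 0.8]},
  {"slide": [0, 0, 0], "dr": [0, 0, 0.8]},
  {"slide": [0, 0, 0], "dr": [0, 0, 0.8]},
  {"slide": [0, 0, 0], "dr": [0, 0, 0.8]},
  {"slide": [0, 0, 0], "dr": [0, 0, 0.6]},
  {"slide": [0, 0, 0], "dr": [0, 0, 0]},
  {"slide": [0, 0, 0], "dr": [0, 0, 0]},
])

```text
t: 13.8
tool_pos: [0.5182, -0.1225, 0.1629]
ee_rot: [1.707, 2.637, -0.0]
force: [0.8, -0.9, -3.0]
grip_width: 0.127
grip_force: 68.4
```

Run:
```python
from h import *
o=r.get_obs(); print(o['t'],o['tool_pos'],o['ee_rot'],o['force'],o['wrist_torque'],2*wyaw(o['ee_rot'])-90)
```

```text
13.8 [ 0.51823734 -0.12250552  0.1628561 ] [ 1.70654953e+00  2.63746703e+00 -2.90132962e-06] [ 0.7829889  -0.87294754 -3.04783839] [ 0.00545335 -0.01216882  0.0129459 ] 24.190946809395683
```

move_arm([
  {"slide": [0, 0, 0.12], "dr": [0, 0, 0]},
  {"slide": [0, 0, 0.12], "dr": [0, 0, 0]},
  {"slide": [0, 0, 0.1], "dr": [0, 0, 0]},
  {"slide": [0, 0, 0.06], "dr": [0, 0, 0]},
  {"slide": [0, 0, 0], "dr": [0, 0, 0]},
  {"slide": [0, 0, 0], "dr": [0, 0, 0]},
])

```text
t: 14.3
tool_pos: [0.5181, -0.1225, 0.1526]
ee_rot: [-1.709, -2.636, 0.0]
force: [-0.1, -0.2, -3.2]
grip_width: 0.128
grip_force: 68.4
```

Run:
```python
from h import *
o=r.get_obs(); print(o['t'],o['tool_pos'],o['ee_rot'],o['force'],o['wrist_torque'],2*wyaw(o['ee_rot'])-90)
```

```text
14.3 [ 0.51813922 -0.12246315  0.15261522] [-1.70882909e+00 -2.63578766e+00  9.00748801e-05] [-0.05147751 -0.15987118 -3.18596087] [-0.00731042  0.01472289  0.0465193 ] -335.9121504848524
```

move_arm([
  {"slide": [0, 0, 0.03], "dr": [0, 0, 0]},
  {"slide": [0, 0, 0], "dr": [0, 0, 0]},
  {"slide": [0, 0, 0], "dr": [0, 0, 0]},
])

```text
t: 14.55
tool_pos: [0.5182, -0.1225, 0.1521]
ee_rot: [1.709, 2.636, 0.0]
force: [-0.4, 0.2, -2.5]
grip_width: 0.126
grip_force: 68.4
```

move_arm([
  {"slide": [0, 0, 0.03], "dr": [0, 0, 0]},
  {"slide": [0, 0, 0], "dr": [0, 0, 0]},
  {"slide": [0, 0, 0], "dr": [0, 0, 0]},
])

```text
t: 14.8
tool_pos: [0.5183, -0.1225, 0.1518]
ee_rot: [1.709, 2.635, 0.0]
force: [-0.9, 0.4, 3.9]
grip_width: 0.127
grip_force: 69.2
```

Contact with the notch floors at the expected height. Releasing and retreating.

move_arm([
  {"slide": [0, 0, 0], "dr": [0, 0, 0]},
  {"slide": [0, 0, 0], "dr": [0, 0, 0]},
  {"slide": [0, 0, 0], "dr": [0, 0, 0]},
  {"slide": [0, 0, 0], "dr": [0, 0, 0]},
  {"slide": [0, 0, 0], "dr": [0, 0, 0]},
  {"slide": [0, 0, 0], "dr": [0, 0, 0]},
  {"slide": [0, 0, 0], "dr": [0, 0, 0]},
  {"slide": [0, 0, 0], "dr": [0, 0, 0]},
  {"slide": [0, 0, 0], "dr": [0, 0, 0]},
  {"slide": [0, 0, 0], "dr": [0, 0, 0]},
], fingers=0.8)

```text
t: 15.63
tool_pos: [0.5182, -0.1225, 0.1513]
ee_rot: [-1.709, -2.636, -0.0]
force: [-0.8, 0.3, 0.6]
grip_width: 0.8
grip_force: 0.0
```

move_arm([
  {"slide": [0, 0, -0.3], "dr": [0, 0, 0]},
  {"slide": [0, 0, -0.6], "dr": [0, 0, 0]},
  {"slide": [0, 0, -0.8], "dr": [0, 0, 0]},
  {"slide": [0, 0, -0.8], "dr": [0, 0, 0]},
  {"slide": [0, 0, -0.8], "dr": [0, 0, 0]},
  {"slide": [0, 0, -0.8], "dr": [0, 0, 0]},
  {"slide": [0, 0, -0.5], "dr": [0, 0, 0]},
  {"slide": [0, 0, 0], "dr": [0, 0, 0]},
])

```text
t: 16.3
tool_pos: [0.519, -0.1228, 0.2695]
ee_rot: [1.707, 2.632, 0.001]
force: [-0.1, -0.6, -0.7]
grip_width: 0.8
grip_force: 0.0
```

Run:
```python
from h import *
im=shot('side','side5.png')[:,:,::-1]; t=shot('top','top5.png')[:,:,::-1]
a=cv2.resize(im[110:210,255:345],(400,444),interpolation=cv2.INTER_CUBIC)
b=cv2.resize(t[140:251,200:300],(400,444),interpolation=cv2.INTER_CUBIC)
cv2.imwrite('pics/c5.png',np.hstack([a,b]))
r.trace('side','basket_grip')
for k in('amber_bottle','tin','dish','fitting'):
    for d in r.trace('side',k)[:2]: print(k,round(d['score'],2),np.round(d['box'],1))
```

```text
tin 0.89 [222.3 222.1  25.7  25.1]
tin 0.35 [395.1 198.2  29.   59.6]
dish 0.83 [397.  250.   41.6  30.8]
```

View pics/c5.png

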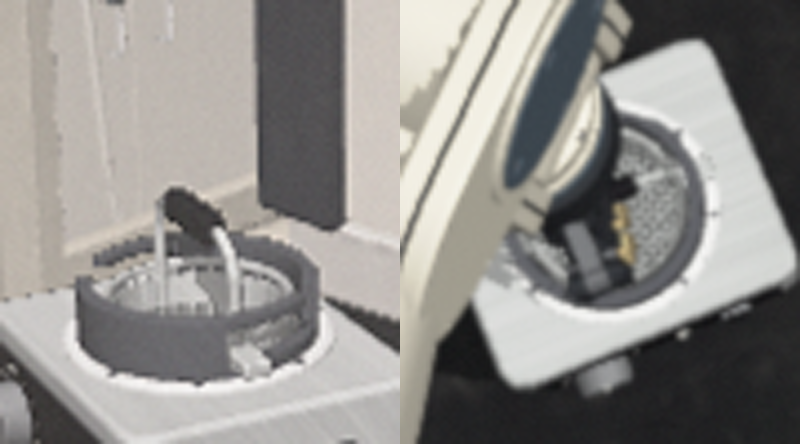

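The side view shows the lug down in its notch at (250,360) and the basket upright. The top view shows the fitting inside at (620,235). The arm is clear, so I'm handing in.

```bash
python3 -c "
from workcell import r
print(r.close_job())"
```

```text
the job is handed in; nothing more can be done
None
```

The job is handed in: the basket hangs upright in the bath collar with its visible lug down in the locking notch and the fitting still inside. The tin and dish show no real shift in the last side view; the network didn't report the bottle there, but the arm never went near it.

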